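Open the plug gauge case and put the last gauge away

ROBOT

A 6-joint arm with a two-finger parallel gripper is mounted at the origin on the work surface. World frame = base frame: x ahead of the robot, y to its left, z up, the work surface at z = 0. Lengths are in mm, angles in rad, forces in N, time in s.
With the tool pointing down it reaches from about 425 to 950 mm from the base axis. Payload 14.7 kg.
Tool frame: the origin (TCP) lies midway between the tips of the shut fingers; the grasp point (between the pads) lies bot.pinch_z behind it (bot.pinch_z is the distance from the TCP to the grasp point, in mm); y points along the fingers, x is the direction in which the jaws open and shut, and the axes are right-handed (so a half turn about y gives the same grasp; the last joint's range is limited). The gripper opens to 85 mm and grips with 20 to 120 N. Pads are 22 mm wide; open, the fingers measure 114 mm over their backs; the gripper's body (76 mm by 85 mm) begins 54 mm behind the grasp point. The pads swing forward as they close: fully open they stand 13 mm farther back than shut.
Start: joints at [1.133, 0.48, 1.596, -0, 1.065, -0.047], TCP at [247.579, 600.997, 231.297] pointing down, gripper open.
Joint ranges: [-2.75, 2.75], [-0.82, 2.05], [0.23, 2.67], [-1.56, 4.7], [0.09, 2.69], [-2.92, 2.92]. Speed limits (rad/s): [1.89, 1.89, 2.39, 3.01, 3.01, 3.01].

INTERFACE

Orientations are given as a unit quaternion [x, y, z, w].
In Python, from cell import bot gives the robot as it stands.
- The arm moves only by the tool play_rows, never from a script. Its argument "rows" is text: rows parted by semicolons, each of 7 numbers parted by spaces: the shift along the tool's x, y, z in mm, then the turn, a rotation vector about the tool's x, y, z in rad, then the gripper's target within -1 to 1 (fully open at 1, half-way at 0, shut at -1). A call has 1 to 8 rows; each row is the pose to reach, as a shift and turn from the pose measured when the call began, along the tool's axes at that moment; what a row does not reach only later rows make up. A row lasts 1/10 s, in which the tool goes at most 50 mm and 8.59 degrees, less where a joint would pass 70% of its speed; a pose out of reach is approached as far as the arm can. A call with a gripper value outside its range is refused whole. The fingers move at their own pace and stop on an object; "force" is the grip in N (left out, the last holds). Time passes only in rows, so rows that repeat a pose let the fingers close. It gives the time, the measured TCP pose, the force and the opening at its end, in the units of the state.
- bot.read_state(): the state, without advancing time (a new reading comes with each control period).
- bot.capture(name): name is "scene" or "top" or "wrist"; returns the picture (480x640x3 uint8, red, green, blue); there is no depth.
- bot.camera_model(name): a dict with "fovy" (degrees; the focal length in pixels is half the picture's height over the tangent of half this angle, whatever the lens; pixels are square), "cx", "cy" (the principal point, pixels), "pose" (4x4, takes a point from camera to world coordinates); the wrist camera has in their place "tool_from_camera" (4x4, takes a point from camera to tool coordinates, whose origin is the TCP and whose axes are the tool frame's). Camera axes: x right, y down, z forward; pixel columns grow to the right and rows downward; lengths in mm; the calibration is good to about 2 mm. A picture is of the moment at which its call begins: read the wrist's pose just before it. camera_model takes no time and is no camera call.
- bot.close_job(): hands the job in, once; it reports no verdict.
The state is a dict: "time": time; "joint_pos": joint angles; "qd": joint speeds; "joint_efforts": joint torques, N m; "position": TCP position; "ee_rot": TCP orientation; "ft_force": force on the tool from outside, world axes, zero at the start; "ft_torque": the same for the moment, N m; "grip_width": finger opening in mm.
Only numpy, scipy, OpenCV 4.12 (cv2) and the standard library are available. Lean on these libraries where they do the work, as an engineer would, in place of code of your own. Each camera call takes 0.05 s, during which the arm holds its last target.

TASK

Open the blue gauge case on the bench: raise its hinged lid past the balance point, ease it back onto the two rubber-tipped posts behind without letting it drop, press it home there for a moment with a light push (the posts should feel about 10 N: at least 6, never over 15), and let go so that it stays open by itself. Then lower the loose steel gauge with the red band gently, upright, all the way down into the empty well with the green floor. Leave everything else on the bench and in the case where it is.

Things in the scene. Friction and masses are not known exactly. Their poses are not given: they have to be found in the camera images.
- case: Blue steel case fixed to the bench, 160 (x) x 250 (y) x 85 mm high, walls and floor 5 mm. Origin: centre of its underside; x points away from the robot to the hinge side, z up; turned up to 0.2 rad. A wooden insert, 45 mm high over the bench, has three wells of 34 mm diameter with 2 mm chamfers at x = 0, y = -72, 0, 72 mm, down to the case floor (40 mm deep).
- lid: Flat blue lid, 160 x 250 x 12 mm, about 0.5 kg (+-30 %), on a free hinge without spring or catch, starts shut. Origin: middle of the hinge axis, 85 mm over the bench, in the plane of the lid's underside. Shut, its axes are the case's: it reaches to -x, z is its outward normal. Opens about its +y, free edge up and over to +x. Balance point about 1.48 rad: past it, it falls back on the posts.
- lid_handle (a point): Middle of the lid's bow handle: round bar 12 mm thick, 100 mm long, parallel to the hinge, 140 mm from it, centred 42 mm off the lid's outer face (54 mm from its underside plane). Axes as the lid's. The bar turns easily in the fingers, so a hand pointing down can hold it from shut to open; to let go there open only a few mm (12 each side) or the lid is touched; draw straight up.
- stop: Lid stop: two posts 160 mm apart in y with 24 mm rubber balls on top, centred 175 mm over the bench, giving 1 mm per 5 N. Origin: centre of the foot, on the bench 46 mm past the hinge, axes as the case's. The posts are clamped up to 14 mm nearer or farther in x, not measured: feel for it; the lid lands at 1.63 to 1.96 rad. They feel 1.6 times the change of force at the handle since just before.
- gauge: The loose plug gauge: plain steel cylinder with a red band, 30 mm diameter, 70 mm high, 0.35 kg, 2.5 mm chamfer at the foot, standing upright on the bench. Origin: centre of its underside, z along its axis.
- well_mark: Green disc on the floor of the empty well: its origin is the centre of the well's floor, where the gauge's origin belongs. Any of the three wells may be the empty one.
- gauge_b: Bystander: like the gauge, with a black band, standing in a well of the case. Origin: centre of its underside.
- gauge_c: Bystander: the second gauge with a black band, standing in another well. Origin: centre of its underside.
- oil: Bystander: yellow oil bottle, 56 mm diameter, 150 mm high. Origin: centre of its underside.
- driver: Bystander: screwdriver with an orange handle lying on the bench.
- spanner: Bystander: steel spanner lying on the bench.
- carton: Bystander: small blue box 90 x 60 x 40 mm. Origin: centre of its underside.
- carton2: Bystander: small red box 70 x 100 x 35 mm. Origin: centre of its underside.
- mug: Bystander: white mug, 76 mm diameter, 90 mm high. Origin: centre of its underside.

How it is judged:
By the outcome, as a careful person would: the job done as asked, in the order asked, and still so for the second after the job is handed in, with the robot touching nothing.
It also fails if it takes over 72 s, if anything falls off the work surface, if the arm or the gripper's body presses on something with over 40 N, if the wrist force passes 120 N, or if a joint passes its speed limit or range.

## Working session

There is one attempt and no reset: what is moved stays moved. The work goes in short steps, Python scripts to look and compute and a tool call to move; the robot and the scene stay as the last step left them, time stands still between calls to the robot, and variables do not carry over. Pictures are saved under pics/ and viewed, and the job is handed in when it is done.

Besides the shell and the picture viewer there is one more tool, called after "Request:" in YAML: its name, and indented under it one key for each argument. play_rows: Moves the arm, as the interface text tells. Its arguments: {"type":"object","properties":{"rows":{"type":"string"},"force":{"type":"number"}},"required":["rows"]}

```bash
ls; mkdir -p pics
python3 - <<'E'
from cell import bot
import cv2,numpy as np
np.set_printoptions(precision=4,suppress=True)
print(bot.read_state(), bot.pinch_z)
for n in ["scene","top","wrist"]:
    print(n,bot.camera_model(n))
    cv2.imwrite(f"pics/{n}0.png",bot.capture(n)[:,:,::-1])
E
```

```text
pics
{'time': 0.0, 'joint_pos': array([ 1.1334,  0.4808,  1.5969,  0.    ,  1.0651, -0.0466]), 'qd': array([ 0.0005, -0.0011,  0.002 , -0.0012, -0.0026, -0.0019]), 'joint_efforts': array([  0.0011, -95.0648, -43.0187,   0.0001,   0.0121,   0.    ]), 'position': array([247.4089, 600.6166, 230.6854]), 'ee_rot': array([ 0.5878,  0.393 , -0.3938, -0.5874]), 'ft_force': array([-0.2134, -0.2396,  0.402 ]), 'ft_torque': array([-0.0133,  0.0039, -0.0051]), 'grip_width': 85.70022409063593} 18.700000000000003
scene {'fovy': 52.647109487295694, 'cx': 320.44149985359684, 'cy': 242.46706981930086, 'pose': array([[   0.2447,    0.6708,   -0.7001, 1197.1097],
       [   0.9696,   -0.1663,    0.1796, -163.3629],
       [   0.004 ,   -0.7227,   -0.6911,  738.0157],
       [   0.    ,    0.    ,    0.    ,    1.    ]])}
top {'fovy': 51.42017670248023, 'cx': 307.4727646947475, 'cy': 243.1400710990933, 'pose': array([[   0.003 ,   -0.9869,    0.1612,  332.3609],
       [  -0.9999,   -0.0004,    0.0163,    5.7971],
       [  -0.016 ,   -0.1612,   -0.9868, 1247.9718],
       [   0.    ,    0.    ,    0.    ,    1.    ]])}
wrist {'fovy': 71.7015185355019, 'cx': 313.7852961132896, 'cy': 238.6958308044433, 'tool_from_camera': array([[   1.    ,   -0.0001,    0.0007,    0.3241],
       [  -0.0007,   -0.2916,    0.9565, -143.2782],
       [   0.0001,   -0.9565,   -0.2916,   73.0992],
       [   0.    ,    0.    ,    0.    ,    1.    ]])}
```

View pics/scene0.png

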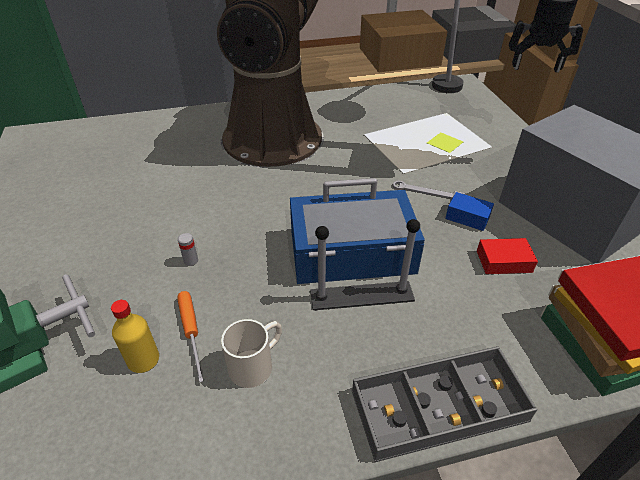

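View pics/top0.png

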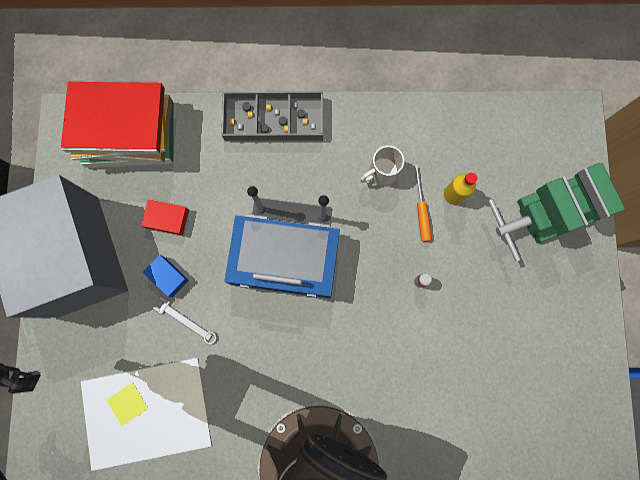

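View pics/wrist0.png

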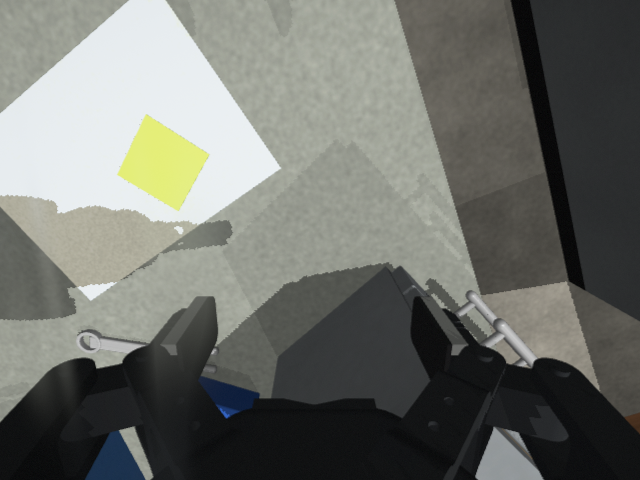

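```bash
cat > h.py <<'E'
import numpy as np,cv2
from cell import bot
from scipy.spatial.transform import Rotation as R
np.set_printoptions(precision=4,suppress=True)
def K(m):
    f=240/np.tan(np.radians(m['fovy'])/2); return f,m['cx'],m['cy']
def ray(n,uv,T=None):
    m=bot.camera_model(n); f,cx,cy=K(m)
    P=m['pose'] if n!='wrist' else T@m['tool_from_camera']
    d=P[:3,:3]@np.array([(uv[0]-cx)/f,(uv[1]-cy)/f,1]); return P[:3,3],d
def onz(n,uv,z,T=None):
    o,d=ray(n,uv,T); return o+d*(z-o[2])/d[2]
def proj(n,p,T=None):
    m=bot.camera_model(n); f,cx,cy=K(m)
    P=m['pose'] if n!='wrist' else T@m['tool_from_camera']
    q=P[:3,:3].T@(np.asarray(p)-P[:3,3]); return np.array([f*q[0]/q[2]+cx,f*q[1]/q[2]+cy])
def toolT(s=None):
    s=s or bot.read_state(); T=np.eye(4); T[:3,:3]=R.from_quat(s['ee_rot']).as_matrix(); T[:3,3]=s['position']; return T
def two(n1,uv1,n2,uv2):
    o1,d1=ray(n1,uv1);o2,d2=ray(n2,uv2)
    t=np.linalg.lstsq(np.stack([d1,-d2],1),o2-o1,rcond=None)[0]
    a=o1+t[0]*d1;b=o2+t[1]*d2
    return (a+b)/2,np.linalg.norm(a-b)
E
python3 - <<'E'
import cv2
t=cv2.imread('pics/top0.png')
c=t[180:310,215:375]; cv2.imwrite('pics/t_crop.png',cv2.resize(c,None,fx=5,fy=4.6,interpolation=cv2.INTER_CUBIC)[:598])
c=t[255:305,395:455]; cv2.imwrite('pics/t_crop2.png',cv2.resize(c,None,fx=10,fy=10,interpolation=cv2.INTER_CUBIC))
s=cv2.imread('pics/scene0.png')
c=s[170:320,280:440]; cv2.imwrite('pics/s_crop.png',cv2.resize(c,None,fx=4,fy=4,interpolation=cv2.INTER_CUBIC))
c=s[225:275,170:210]; cv2.imwrite('pics/s_crop2.png',cv2.resize(c,None,fx=10,fy=10,interpolation=cv2.INTER_CUBIC))
E
```

```text
(no output)
```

View pics/t_crop.png

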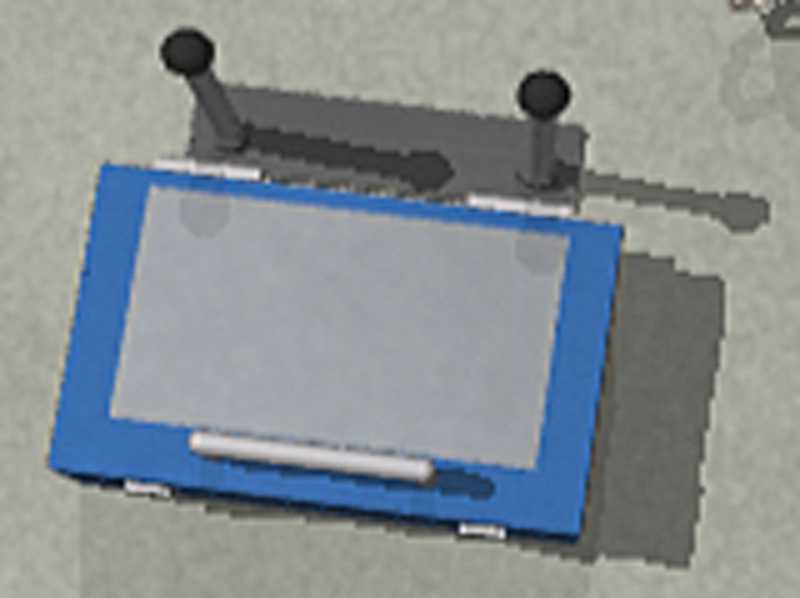

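View pics/s_crop.png

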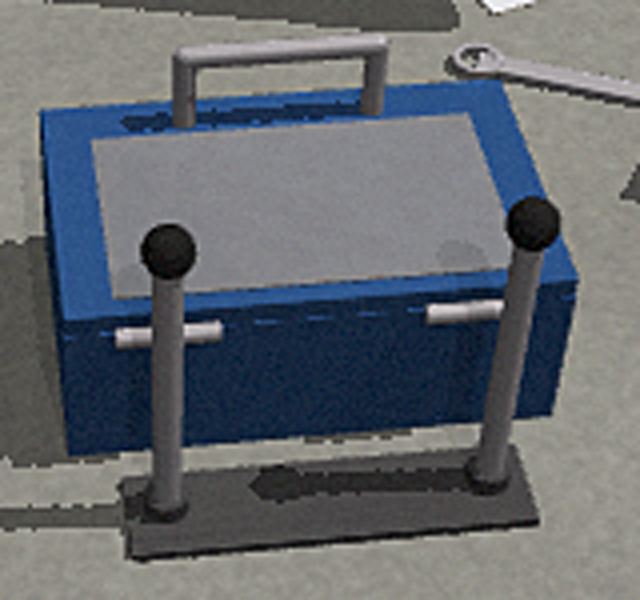

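View pics/t_crop2.png

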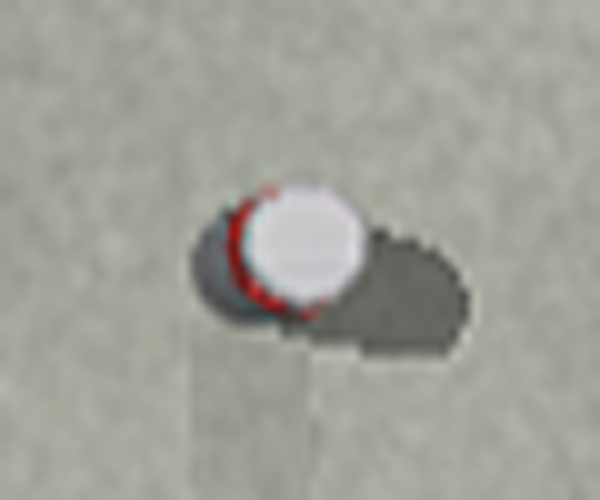

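View pics/s_crop2.png

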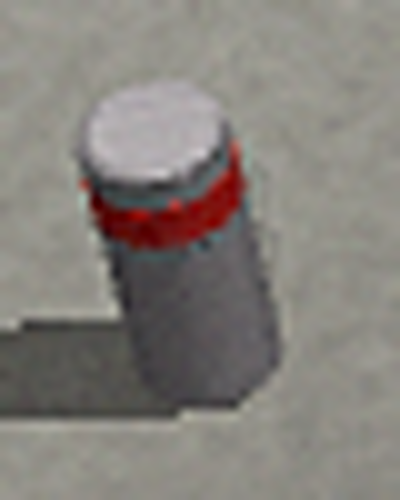

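Run:
```python
from h import *
tc=lambda u,v:((u+.5)/5-.5+215,(v+.5)/4.6-.5+180)
sc=lambda u,v:((u+.5)/4-.5+280,(v+.5)/4-.5+170)
cs=[onz('top',tc(*p),97)[:2] for p in [(102,163),(623,228),(50,468),(582,535)]]
print('lid top corners',cs)
s2=[onz('scene',sc(*p),97)[:2] for p in [(578,278),(66,318),(505,80),(42,112)]]
print('scene corners',s2)
h=[onz('top',tc(*p),139) for p in [(195,442),(429,470)]];print('handle',h)
hs=[onz('scene',sc(*p),139) for p in [(384,43),(178,56)]];print('handle scene',hs)
print('handle two',two('top',tc(195,442),'scene',sc(384,43)),two('top',tc(429,470),'scene',sc(178,56)))
print('gauge',onz('top',(424.85,278.7),70),onz('scene',(184.85,237.35),70),two('top',(424.85,278.7),'scene',(184.85,237.35)))
b=[two('top',tc(187,51),'scene',sc(533,222)),two('top',tc(544,95),'scene',sc(168,250))];print('balls',b)
for C in (cs,s2):
    C=np.array(C); ctr=C.mean(0); e=(C[0]+C[2]-C[1]-C[3])/2; e2=(C[0]+C[1]-C[2]-C[3])/2
    print(ctr,np.linalg.norm(e),np.linalg.norm(e2),np.arctan2(-e[0],e[1]),np.arctan2(e2[1],e2[0]))
d=lambda a,b:np.arctan2(-(a-b)[0],(a-b)[1])
print(d(*h),d(*hs),(h[0]+h[1])/2,(hs[0]+hs[1])/2)
```

```text
lid top corners [array([587.6934, 196.5888]), array([553.6215, -49.6199]), array([430.5808, 216.5855]), array([397.4785, -29.6561])]
scene corners [array([586.8576, 199.5102]), array([554.3566, -45.7456]), array([432.0527, 222.7305]), array([399.2463, -25.4909])]
handle [array([439.7414, 144.2846, 139.    ]), array([426.3025,  39.5934, 139.    ])]
handle scene [array([437.9151, 148.2229, 139.    ]), array([423.2128,  42.2144, 139.    ])]
handle two (array([440.0368, 145.6297, 140.7906]), np.float64(3.2396821065473005)) (array([426.3009,  40.4288, 141.5051]), np.float64(1.869269958833309))
gauge [ 439.9021 -251.8683   70.    ] [ 440.3559 -250.8914   70.    ] (array([ 439.948 , -251.4152,   69.7723]), np.float64(0.9850112347683847))
balls [(array([625.4688, 147.9179, 177.3686]), np.float64(2.092880479245945)), (array([603.6176, -10.313 , 176.3747]), np.float64(2.2450473335892913))]
[492.3436  83.4746] 248.50537683868362 157.89699350184 -0.13557144187878878 -0.12687990139933167
[493.1283  87.751 ] 248.8899823241068 156.47484270575657 -0.13157672899805342 -0.13937094097159652
-0.12766901949777093 -0.13781056906412378 [433.0219  91.939  139.    ] [430.5639  95.2186 139.    ]
```

Run:
```python
from h import *
t=cv2.imread('pics/top0.png')[160:340,0:160]; s=cv2.imread('pics/scene0.png')[80:260,480:640]
cv2.imwrite('pics/box.png',np.hstack([cv2.resize(t,None,fx=2.5,fy=2.5),cv2.resize(s,None,fx=2.5,fy=2.5)]))
print(toolT())
```

```text
[[  0.3809  -0.0004  -0.9246 247.4508]
 [  0.9246  -0.0008   0.3809 600.716 ]
 [ -0.0009  -1.       0.     230.8207]
 [  0.       0.       0.       1.    ]]
```

View pics/box.png

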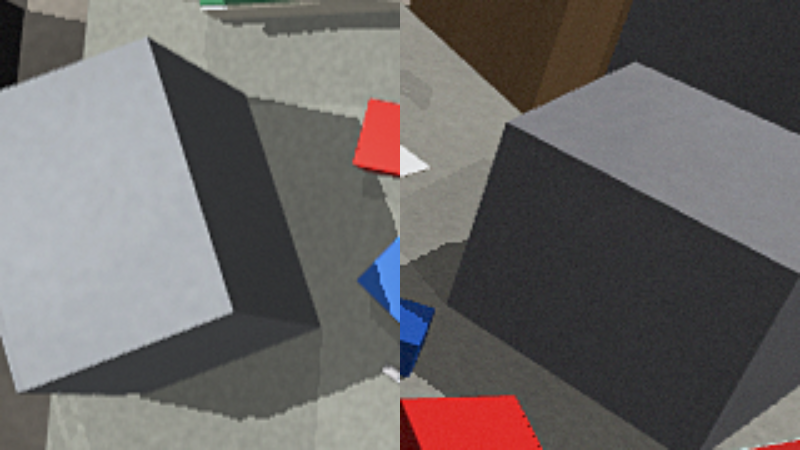

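Run:
```python
from h import *
print(two('top',(92.8,284.8),'scene',(523,129.6)),two('top',(59.6,175.4),'scene',(639,189)))
print(two('top',(7,316.5),'scene',(480+235/2.5,80+62/2.5)))
```

```text
(array([415.1272, 480.5624, 197.1083]), np.float64(4.039747180826639)) (array([655.5263, 570.4615, 200.2169]), np.float64(4.724346118409996))
(array([347.0959, 654.5502, 198.6166]), np.float64(0.3648734622196891))
```

Request:
play_rows:
  rows: "-20 -30 -18 0 0.1 0 1; -65 -30 -60 0 0.22 0 1; -100 -30 -92 0 0.33 0 1; -133 -30 -122 0 0.44 0 1; -167 -30 -153 0 0.55 0 1; -200 -30 -183 0 0.66 0 1; -233 -30 -214 0 0.77 0 1; -265 -30 -243 0 0.88 0 1"
  force: 40

```text
time: 0.95
position: [371.4, 261.3, 261.1]
ee_rot: [0.7, 0.104, -0.104, -0.699]
ft_force: [0.6, -0.1, 0.7]
grip_width: 85.3
```

Request:
play_rows:
  rows: "2 5 -45 0 0.12 0 1; 4 10 -90 0 0.24 0 1; 7 15 -135 0 0.36 0 1; 9 21 -170 0 0.433 0 1; 9 21 -178 0 0.433 0 1; 9 21 -178 0 0.433 0 1"

```text
time: 1.55
position: [432.0, 92.7, 240.1]
ee_rot: [0.706, -0.049, 0.049, -0.705]
ft_force: [-1.0, -0.6, 0.4]
grip_width: 85.6
```

Run:
```python
from h import *
T=toolT();print(T,bot.read_state()['ft_force'])
cv2.imwrite('pics/w1.png',bot.capture('wrist')[:,:,::-1])
for y in(-50,0,50):
    c=np.array([492.7,85.5])+[-60*.9912,60*.1326]+y*np.array([.1326,.9912]); print(proj('wrist',[*c,139],T))
```

```text
[[  0.9903  -0.0007   0.1386 431.996 ]
 [ -0.1386  -0.0008   0.9903  92.708 ]
 [ -0.0006  -1.      -0.0009 240.0726]
 [  0.       0.       0.       1.    ]] [-1.0477 -0.5504  0.3696]
[313.9399 296.464 ]
[313.5626 237.495 ]
[313.1394 171.3754]
```

View pics/w1.png

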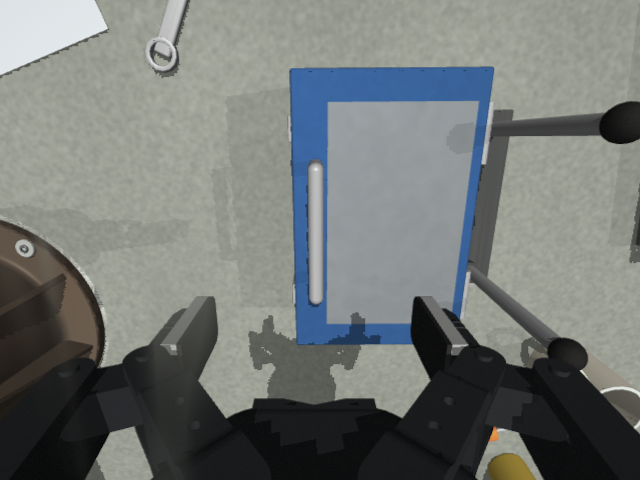

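Run:
```python
from h import *
T=toolT()
im=cv2.imread('pics/w1.png')
a=onz('wrist',(315.8,167),139,T);b=onz('wrist',(316.2,299),139,T);print(a,b,(a+b)/2,np.arctan2(-(a-b)[0],(a-b)[1]))
C=np.array([onz('wrist',p,97,T)[:2] for p in [(493,68),(459,344),(291.5,69),(298,344.5)]])
print(C); ctr=C.mean(0); e=(C[0]+C[2]-C[1]-C[3])/2; e2=(C[0]+C[1]-C[2]-C[3])/2
print(ctr,np.linalg.norm(e),np.linalg.norm(e2),np.arctan2(-e[0],e[1]),np.arctan2(e2[1],e2[0]))
hsv=cv2.cvtColor(im,cv2.COLOR_BGR2HSV); m=cv2.inRange(hsv,(100,150,60),(125,255,255))
for r in (90,150,200,260,320):
    x=np.where(m[r])[0]; x=x[(x>250)&(x<520)]; print(r,x.min(),x.max(), [onz('wrist',(q,r),97,T)[:2] for q in(x.min()-.5,x.max()+.5)])
```

```text
[441.8978 146.7826 139.    ] [427.9293  42.2736 139.    ] [434.9135  94.5281 139.    ] -0.13287144925624803
[[588.7338 199.3103]
 [559.7239 -47.9821]
 [433.0521 220.1771]
 [400.5016 -26.4966]]
[495.5028  86.2522] 248.8936296309015 158.86964736920586 -0.1239857571163759 -0.13369019822333197
90 291 490 [array([429.9055, 205.3997]), array([587.0607, 183.6169])]
150 292 482 [array([423.4827, 159.8362]), array([581.2041, 137.9751])]
200 294 475 [array([418.6149, 118.0275]), array([575.5607,  96.274 ])]
260 295 467 [array([410.8973,  62.871 ]), array([568.456 ,  41.0327])]
320 297 325 [array([403.2268,   1.0205]), array([431.2091,  -2.8579])]
```

Request:
play_rows:
  rows: "2.4 40 1.6 0 -0.006 0 0; 2.4 80 1.6 0 -0.006 0 -0.2; 2.4 115 1.6 0 -0.006 0 -0.2; 2.4 119 1.6 0 -0.006 0 -0.2; 2.4 119 1.6 0 -0.006 0 -0.2; 2.4 119 1.6 0 -0.006 0 -0.2"
  force: 30

```text
time: 2.2
position: [435.1, 95.6, 122.6]
ee_rot: [0.706, -0.046, 0.047, -0.706]
ft_force: [0.1, 0.1, 0.2]
grip_width: 34.2
```

Run:
```python
from h import *
T=toolT();print(T,bot.read_state()['ft_force'])
cv2.imwrite('pics/w2.png',bot.capture('wrist')[:,:,::-1])
```

```text
[[  0.9915   0.0012   0.1303 435.1323]
 [ -0.1303  -0.0003   0.9915  95.5831]
 [  0.0012  -1.      -0.0001 122.6178]
 [  0.       0.       0.       1.    ]] [0.1436 0.0632 0.1991]
```

View pics/w2.png

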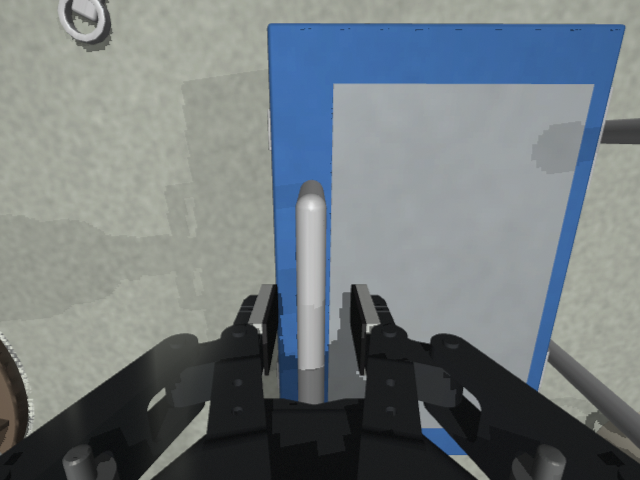

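Request:
play_rows:
  rows: "0 0 0 0 0 0 -0.7; 0 0 0 0 0 0 -1; 0 0 0 0 0 0 -1; 0 0 0 0 0 0 -1; 0 0 0 0 0 0 -1"
  force: 30

```text
time: 2.75
position: [434.0, 95.7, 123.9]
ee_rot: [-0.706, 0.046, -0.047, 0.706]
ft_force: [-13.8, 5.0, 20.4]
grip_width: 10.5
```

```bash
cat > arc.py <<'E'
# handle position on the arc; prints tool-axis shifts from the present pose for given lid angles
from h import *
import sys
yaw=-0.133; ex=np.array([np.cos(yaw),np.sin(yaw),0]); ez=np.array([0,0,1.])
def rel(th): # hinge->handle, in case x,z
    u=np.array([-np.cos(th),np.sin(th)]);n=np.array([np.sin(th),np.cos(th)]); return 140*u+54*n
def shifts(th0,ths,T):
    for th in ths:
        d=rel(th)-rel(th0); w=d[0]*ex+d[1]*ez
        print(round(th,3),np.round(T[:3,:3].T@w,1))
def angle_from(p0,p1): # angle after moving from shut p0 to p1
    d=p1-p0; r=rel(0)+np.array([d@ex,d[2]]); th=np.arctan2(r[0],r[1])-np.arctan2(*rel(0)); return th,np.linalg.norm(r)
if __name__=='__main__':
    s=bot.read_state();T=toolT(s);p0=np.load('p0.npy') if len(sys.argv)>3 else None
    f=s['ft_force'];print('F along case x',f@ex,'z',f[2],'pos',s['position'],'w',s['grip_width'],s['time'])
E
python3 - <<'E'
from arc import *
s=bot.read_state();T=toolT(s); np.save('p0.npy',s['position']); print(s['position'],s['ft_force'],s['grip_width'])
shifts(0,np.arange(.03,.25,.03),T)
E
```

```text
[433.9531  95.7195 123.8664] [-13.7949   4.9798  20.3653] 10.476377429505145
0.03 [ 1.7 -4.2 -0. ]
0.06 [ 3.5 -8.3 -0. ]
0.09 [  5.4 -12.4  -0. ]
0.12 [  7.5 -16.4  -0. ]
0.15 [  9.6 -20.3  -0. ]
0.18 [ 11.9 -24.2  -0. ]
0.21 [ 14.3 -28.   -0. ]
0.24 [ 16.9 -31.7  -0. ]
```

Request:
play_rows:
  rows: "0 0 0 0 0 0 -1; 1.7 -4.2 0 0 0 0 -1; 3.5 -8.3 0 0 0 0 -1; 5.4 -12.4 0 0 0 0 -1; 7.5 -16.4 0 0 0 0 -1; 9.6 -20.3 0 0 0 0 -1; 11.9 -24.2 0 0 0 0 -1; 11.9 -24.2 0 0 0 0 -1"

```text
time: 3.55
position: [445.3, 94.1, 148.5]
ee_rot: [-0.706, 0.047, -0.046, 0.706]
ft_force: [-6.2, 2.8, 0.6]
grip_width: 10.9
```

Run:
```python
from arc import *
s=bot.read_state();T=toolT(s); p0=np.load('p0.npy'); th,r=angle_from(p0,s['position']); f=s['ft_force']
print(s['position'],s['position']-p0,'th',th,'r',r-150.05,'Fx',f@ex,'Fz',f[2],s['grip_width'])
q=rel(th)/150.05; print('radial',q[0]*(f@ex)+q[1]*f[2],'tang',q[1]*(f@ex)-q[0]*f[2])
shifts(th,th+np.arange(1,9)*.07,T)
```

```text
[445.2732  94.1137 148.524 ] [11.3201 -1.6059 24.6576] th 0.1809222460076343 r 0.6698892607487608 Fx -6.468482489535696 Fz 0.6241477076226577 10.898552724401156
radial 5.843598653044534 tang -2.8434225585119046
0.251 [ 5.8 -8.8 -0. ]
0.321 [ 12.2 -17.1  -0. ]
0.391 [ 19.1 -25.   -0. ]
0.461 [ 26.6 -32.3  -0. ]
0.531 [ 34.6 -39.2  -0. ]
0.601 [ 43.  -45.4  -0.1]
0.671 [ 51.9 -51.1  -0.1]
0.741 [ 61.1 -56.1  -0.1]
```

Request:
play_rows:
  rows: "5.5 -8.4 0 0 0 0 -1; 11.9 -16.7 0 0 0 0 -1; 18.8 -24.6 0 0 0 0 -1; 26.3 -31.9 0 0 0 0 -1; 34.3 -38.8 0 0 0 0 -1; 42.7 -45 0 0 0 0 -1; 51.6 -50.7 0 0 0 0 -1; 60.8 -55.7 0 0 0 0 -1"

```text
time: 4.35
position: [505.6, 86.1, 205.6]
ee_rot: [-0.706, 0.047, -0.046, 0.706]
ft_force: [-8.8, 1.4, 9.6]
grip_width: 10.7
```

```bash
cat > st.py <<'E'
from arc import *
import sys
s=bot.read_state();T=toolT(s); p0=np.load('p0.npy'); th,r=angle_from(p0,s['position']); f=s['ft_force']
print(s['time'],s['position'],'th',th,'r',r-150.05,'Fx',f@ex,'Fz',f[2],s['grip_width'])
q=rel(th)/150.05; print('radial',q[0]*(f@ex)+q[1]*f[2],'tang',q[1]*(f@ex)-q[0]*f[2], 'tool x,y axes', T[:3,0],T[:3,1])
shifts(th,th+np.arange(1,9)*float(sys.argv[1]),T)
E
python3 st.py 0.07
```

```text
4.35 [505.605   86.0566 205.5551] th 0.7398719370032234 r 1.589933141280227 Fx -8.884673291868847 Fz 9.633384370520679 10.695991538061868
radial 12.586874577876612 tang -3.6493439144647493 tool x,y axes [ 0.9913 -0.1312 -0.0015] [-0.0014  0.0003 -1.    ]
0.81 [ 9.5 -4.4 -0. ]
0.88 [19.4 -8.1 -0. ]
0.95 [ 29.4 -11.1  -0. ]
1.02 [ 39.7 -13.3  -0.1]
1.09 [ 50.1 -14.9  -0.1]
1.16 [ 60.5 -15.7  -0.1]
1.23 [ 71.  -15.8  -0.1]
1.3 [ 81.5 -15.2  -0.1]
```

Request:
play_rows:
  rows: "9.5 -4.6 0 0 0 0 -1; 19.4 -8.4 0 0 0 0 -1; 29.4 -11.5 0 0 0 0 -1; 39.7 -13.8 0 0 0 0 -1; 50.1 -15.5 0 0 0 0 -1; 60.5 -16.4 0 0 0 0 -1; 71 -16.6 0 0 0 0 -1; 81.5 -16.1 0 0 0 0 -1"

```text
time: 5.15
position: [587.3, 75.2, 221.4]
ee_rot: [-0.706, 0.047, -0.046, 0.706]
ft_force: [-2.2, 0.0, 10.9]
grip_width: 10.5
```

```bash
python3 st.py 0.04
```

```text
5.15 [587.292   75.1583 221.4319] th 1.2994245450469195 r 2.227860130693358 Fx -2.2029029367023574 Fz 10.856863610641886 10.508461654535562
radial 10.593497068480973 tang -3.2415314003172755 tool x,y axes [ 0.9913 -0.1313 -0.0016] [-0.0016  0.0002 -1.    ]
1.339 [ 6.   0.7 -0. ]
1.379 [11.9  1.6 -0. ]
1.419 [17.8  2.8 -0. ]
1.459 [23.6  4.2 -0. ]
1.499 [29.4  5.8 -0. ]
1.539 [35.1  7.7 -0. ]
1.579 [40.7  9.8 -0.1]
1.619 [46.3 12.1 -0.1]
```

Request:
play_rows:
  rows: "6 0.6 0 0 0 0 -1; 11.9 1.4 0 0 0 0 -1; 17.8 2.5 0 0 0 0 -1; 23.6 3.9 0 0 0 0 -1; 29.4 5.5 0 0 0 0 -1; 35.1 7.3 0 0 0 0 -1; 40.7 9.3 0 0 0 0 -1; 40.7 9.3 0 0 0 0 -1"

```text
time: 5.95
position: [628.3, 69.7, 211.7]
ee_rot: [-0.706, 0.047, -0.046, 0.706]
ft_force: [0.5, 0.3, 2.2]
grip_width: 10.2
```

```bash
python3 st.py 0.02
```

```text
5.95 [628.2828  69.7049 211.6611] th 1.5791854479098166 r 2.425701193314211 Fx 0.4514778847057814 Fz 2.188117936372152 10.21900199843232
radial 2.2008909722049435 tang -0.3846978856486646 tool x,y axes [ 0.9913 -0.1314 -0.0015] [-0.0015  0.0002 -1.    ]
1.599 [ 2.8  1.1 -0. ]
1.619 [ 5.5  2.3 -0. ]
1.639 [ 8.3  3.5 -0. ]
1.659 [11.   4.8 -0. ]
1.679 [13.7  6.2 -0. ]
1.699 [16.3  7.6 -0. ]
1.719 [18.9  9.  -0. ]
1.739 [21.5 10.5 -0. ]
```

Request:
play_rows:
  rows: "1.4 0.5 0 0 0 0 -1; 2.8 1.1 0 0 0 0 -1; 4.1 1.7 0 0 0 0 -1; 5.5 2.3 0 0 0 0 -1; 6.9 2.9 0 0 0 0 -1; 8.3 3.5 0 0 0 0 -1; 9.6 4.2 0 0 0 0 -1; 11 4.8 0 0 0 0 -1"

```text
time: 6.75
position: [639.2, 68.3, 206.7]
ee_rot: [-0.706, 0.047, -0.046, 0.706]
ft_force: [-2.0, -0.5, 0.8]
grip_width: 10.5
```

```bash
python3 st.py 0.01
python3 - <<'E'
from h import *
im=bot.capture('scene')[:,:,::-1]; cv2.imwrite('pics/s3.png',cv2.resize(im[120:320,260:460],None,fx=3,fy=3,interpolation=cv2.INTER_CUBIC))
E
```

```text
6.75 [639.1582  68.2746 206.711 ] th 1.6581534487559542 r 2.3303900873065118 Fx -1.8649637091901328 Fz 0.7683984096921337 10.521295680355093
radial -0.13034387659646218 tang -2.01288759685392 tool x,y axes [ 0.9913 -0.1314 -0.0017] [-0.0017  0.0002 -1.    ]
1.668 [ 1.3  0.7 -0. ]
1.678 [ 2.7  1.3 -0. ]
1.688 [ 4.  2. -0.]
1.698 [ 5.3  2.7 -0. ]
1.708 [ 6.7  3.5 -0. ]
1.718 [ 8.   4.2 -0. ]
1.728 [ 9.3  4.9 -0. ]
1.738 [10.6  5.7 -0. ]
```

View pics/s3.png

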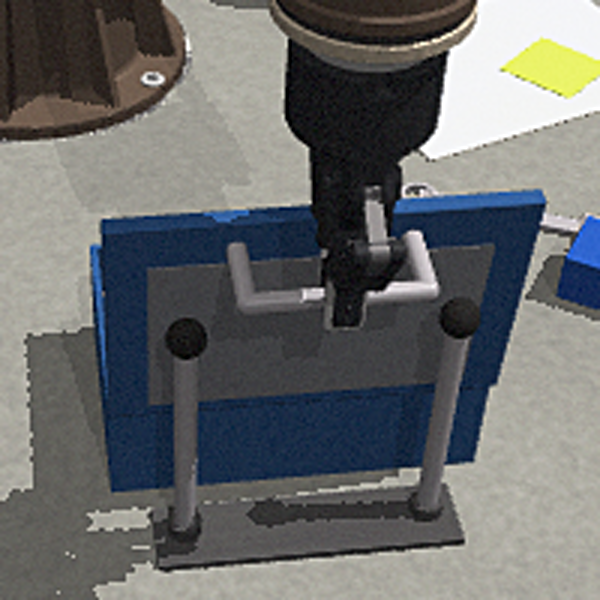

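Request:
play_rows:
  rows: "0 0 0 0 0 0 -1; 0 0 0 0 0 0 -1; 0 0 0 0 0 0 -1"

```text
time: 7.1
position: [639.3, 68.2, 206.6]
ee_rot: [-0.706, 0.047, -0.046, 0.706]
ft_force: [-0.7, -0.4, 2.0]
grip_width: 10.4
```

```bash
python3 st.py 0.01
```

```text
7.1 [639.296   68.2273 206.6365] th 1.6592105142856615 r 2.3263692930059108 Fx -0.6643005779692813 Fz 1.9945614191075225 10.352584987279652
radial 1.4974569931185853 tang -1.4755978008854318 tool x,y axes [ 0.9913 -0.1314 -0.0017] [-0.0017  0.0002 -1.    ]
1.669 [ 1.3  0.7 -0. ]
1.679 [ 2.7  1.3 -0. ]
1.689 [ 4.  2. -0.]
1.699 [ 5.3  2.7 -0. ]
1.709 [ 6.7  3.5 -0. ]
1.719 [ 8.   4.2 -0. ]
1.729 [ 9.3  4.9 -0. ]
1.739 [10.6  5.7 -0. ]
```

Request:
play_rows:
  rows: "0.7 0.3 0 0 0 0 -1; 1.3 0.7 0 0 0 0 -1; 2 1 0 0 0 0 -1; 2.7 1.3 0 0 0 0 -1; 2.7 1.3 0 0 0 0 -1"

```text
time: 7.6
position: [642.2, 67.9, 205.4]
ee_rot: [-0.706, 0.047, -0.046, 0.706]
ft_force: [-0.4, -0.8, 1.7]
grip_width: 10.7
```

```bash
python3 st.py 0.01
```

```text
7.6 [642.1941  67.8753 205.3503] th 1.6801062553115609 r 2.4921033427415864 Fx -0.2934817463200404 Fz 1.6984989446829606 10.710830886802134
radial 1.373735686655632 tang -1.0411590136125366 tool x,y axes [ 0.9913 -0.1314 -0.0014] [-0.0014  0.0002 -1.    ]
1.69 [ 1.3  0.7 -0. ]
1.7 [ 2.7  1.4 -0. ]
1.71 [ 4.   2.1 -0. ]
1.72 [ 5.3  2.9 -0. ]
1.73 [ 6.6  3.6 -0. ]
1.74 [ 7.9  4.4 -0. ]
1.75 [ 9.2  5.1 -0. ]
1.76 [10.4  5.9 -0. ]
```

No contact yet. On to 1.72.

Request:
play_rows:
  rows: "0.7 0.3 0 0 0 0 -1; 1.3 0.7 0 0 0 0 -1; 2 1 0 0 0 0 -1; 2.7 1.4 0 0 0 0 -1; 3.3 1.8 0 0 0 0 -1; 4 2.1 0 0 0 0 -1; 4 2.1 0 0 0 0 -1"

```text
time: 8.3
position: [646.1, 67.4, 203.0]
ee_rot: [-0.706, 0.047, -0.046, 0.706]
ft_force: [-0.9, -0.7, -1.4]
grip_width: 10.4
```

```bash
python3 st.py 0.01
```

```text
8.3 [646.0565  67.3615 203.0079] th 1.7098967276380377 r 2.269741010425008 Fx -0.7906902361292651 Fz -1.3934572715060765 10.40770460090048
radial -1.6021313307811038 tang -0.01425271861236066 tool x,y axes [ 0.9913 -0.1314 -0.0018] [-0.0018  0.0002 -1.    ]
1.72 [ 1.3  0.7 -0. ]
1.73 [ 2.6  1.5 -0. ]
1.74 [ 3.9  2.2 -0. ]
1.75 [ 5.2  3.  -0. ]
1.76 [ 6.5  3.8 -0. ]
1.77 [ 7.7  4.6 -0. ]
1.78 [ 9.   5.4 -0. ]
1.79 [10.3  6.2 -0. ]
```

Request:
play_rows:
  rows: "0.6 0.3 0 0 0 0 -1; 1.2 0.6 0 0 0 0 -1; 1.8 1 0 0 0 0 -1; 2.3 1.3 0 0 0 0 -1; 2.6 1.5 0 0 0 0 -1; 2.6 1.5 0 0 0 0 -1; 2.6 1.5 0 0 0 0 -1"

```text
time: 9.0
position: [648.6, 67.0, 201.5]
ee_rot: [-0.706, 0.047, -0.046, 0.706]
ft_force: [-1.2, 0.5, -0.8]
grip_width: 10.7
```

```bash
python3 st.py 0.01
```

```text
9.0 [648.633   67.024  201.4991] th 1.7296249631189562 r 2.2427159500196296 Fx -1.2937589600331738 Fz -0.7534604014833229 10.671720039340117
radial -1.3019161201983391 tang -0.7393433213635994 tool x,y axes [ 0.9913 -0.1314 -0.0018] [-0.0018  0.0002 -1.    ]
1.74 [ 1.3  0.8 -0. ]
1.75 [ 2.6  1.5 -0. ]
1.76 [ 3.9  2.3 -0. ]
1.77 [ 5.1  3.1 -0. ]
1.78 [ 6.4  3.9 -0. ]
1.79 [ 7.7  4.7 -0. ]
1.8 [ 8.9  5.6 -0. ]
1.81 [10.1  6.4 -0. ]
```

Request:
play_rows:
  rows: "0.6 0.3 0 0 0 0 -1; 1.2 0.6 0 0 0 0 -1; 1.8 1 0 0 0 0 -1; 2.3 1.3 0 0 0 0 -1; 2.6 1.5 0 0 0 0 -1; 2.6 1.5 0 0 0 0 -1; 2.6 1.5 0 0 0 0 -1"

```text
time: 9.7
position: [651.3, 66.7, 200.1]
ee_rot: [-0.706, 0.047, -0.046, 0.706]
ft_force: [-1.2, -0.3, 0.4]
grip_width: 10.6
```

```bash
python3 st.py 0.01
```

```text
9.7 [651.276   66.6531 200.0567] th 1.7495205496369537 r 2.3683624388502835 Fx -1.1428435774795596 Fz 0.3716923709595563 10.582869837767642
radial -0.27680243802049115 tang -1.1694832436277975 tool x,y axes [ 0.9913 -0.1314 -0.0017] [-0.0016  0.0002 -1.    ]
1.76 [ 1.3  0.8 -0. ]
1.77 [ 2.6  1.6 -0. ]
1.78 [ 3.8  2.4 -0. ]
1.79 [ 5.1  3.2 -0. ]
1.8 [ 6.3  4.  -0. ]
1.81 [ 7.6  4.9 -0. ]
1.82 [ 8.8  5.8 -0. ]
1.83 [10.   6.6 -0. ]
```

Request:
play_rows:
  rows: "0.6 0.4 0 0 0 0 -1; 1.2 0.8 0 0 0 0 -1; 1.7 1.1 0 0 0 0 -1; 2 1.3 0 0 0 0 -1; 2 1.3 0 0 0 0 -1; 2 1.3 0 0 0 0 -1"

```text
time: 10.3
position: [653.3, 66.4, 198.8]
ee_rot: [-0.706, 0.047, -0.046, 0.706]
ft_force: [-1.7, -0.1, 1.7]
grip_width: 10.5
```

```bash
python3 st.py 0.01
```

```text
10.3 [653.2668  66.3819 198.7726] th 1.765164470700851 r 2.334996614225588 Fx -1.6407930774135426 Fz 1.7368094468317712 10.497921309164981
radial 0.5941859989829039 tang -2.3142828032812313 tool x,y axes [ 0.9913 -0.1315 -0.0016] [-0.0016  0.0002 -1.    ]
1.775 [ 1.3  0.8 -0. ]
1.785 [ 2.5  1.6 -0. ]
1.795 [ 3.8  2.5 -0. ]
1.805 [ 5.   3.3 -0. ]
1.815 [ 6.3  4.1 -0. ]
1.825 [ 7.5  5.  -0. ]
1.835 [ 8.7  5.9 -0. ]
1.845 [ 9.9  6.8 -0. ]
```

Request:
play_rows:
  rows: "0.5 0.3 0 0 0 0 -1; 1 0.6 0 0 0 0 -1; 1.2 0.8 0 0 0 0 -1; 1.2 0.8 0 0 0 0 -1"

```text
time: 10.7
position: [654.5, 66.3, 198.1]
ee_rot: [-0.706, 0.047, -0.046, 0.706]
ft_force: [-1.8, -0.4, 5.8]
grip_width: 10.6
```

```bash
python3 st.py 0.01
```

```text
10.7 [654.5285  66.2616 198.141 ] th 1.7743967179009772 r 2.482640706770894 Fx -1.714328459526132 Fz 5.842748305366222 10.60069540222079
radial 3.9860344126022453 tang -4.6032382214988665 tool x,y axes [ 0.9913 -0.1315 -0.0015] [-0.0014  0.0003 -1.    ]
1.784 [ 1.3  0.8 -0. ]
1.794 [ 2.5  1.6 -0. ]
1.804 [ 3.8  2.5 -0. ]
1.814 [ 5.   3.3 -0. ]
1.824 [ 6.2  4.2 -0. ]
1.834 [ 7.4  5.1 -0. ]
1.844 [ 8.6  6.  -0. ]
1.854 [ 9.8  6.9 -0. ]
```

Request:
play_rows:
  rows: "0.6 0.4 0 0 0 0 -1; 1 0.6 0 0 0 0 -1; 1.3 0.8 0 0 0 0 -1; 1.3 0.8 0 0 0 0 -1; 1.3 0.8 0 0 0 0 -1"

```text
time: 11.2
position: [655.5, 66.1, 197.5]
ee_rot: [-0.706, 0.047, -0.046, 0.706]
ft_force: [-5.1, 0.9, 6.2]
grip_width: 11.1
```

```bash
python3 st.py 0.01; python3 st.py 0.01|sed -n 2p
```

```text
11.2 [655.4975  66.1013 197.4899] th 1.7821197561493793 r 2.470783984655384 Fx -5.155266072470379 Fz 6.241098849791314 11.102549947123633
radial 2.3995100399007 tang -7.731321868985116 tool x,y axes [ 0.9913 -0.1314 -0.002 ] [-0.002   0.0003 -1.    ]
1.792 [ 1.3  0.8 -0. ]
1.802 [ 2.5  1.7 -0. ]
1.812 [ 3.7  2.5 -0. ]
1.822 [ 5.   3.4 -0. ]
1.832 [ 6.2  4.3 -0. ]
1.842 [ 7.4  5.1 -0. ]
1.852 [ 8.6  6.  -0. ]
1.862 [ 9.8  6.9 -0. ]
radial 2.3995100399007 tang -7.731321868985116 tool x,y axes [ 0.9913 -0.1314 -0.002 ] [-0.002   0.0003 -1.    ]
```

Request:
play_rows:
  rows: "0.4 0.2 0 0 0 0 -1; 0.4 0.2 0 0 0 0 -1; 0.4 0.2 0 0 0 0 -1; 0.4 0.2 0 0 0 0 -1; 0.4 0.2 0 0 0 0 -1; 0.4 0.2 0 0 0 0 -1"

```text
time: 11.8
position: [655.5, 66.1, 197.4]
ee_rot: [-0.706, 0.047, -0.046, 0.706]
ft_force: [-4.1, 0.8, 7.5]
grip_width: 10.6
```

```bash
python3 st.py 0.01
```

```text
11.8 [655.5418  66.0906 197.4344] th 1.7825680748567776 r 2.449215835486484 Fx -4.211712579356403 Fz 7.5192949795029325 10.62974780615884
radial 3.982323401806615 tang -7.64347505880561 tool x,y axes [ 0.9913 -0.1314 -0.0026] [-0.0026  0.0003 -1.    ]
1.793 [ 1.3  0.8 -0. ]
1.803 [ 2.5  1.7 -0. ]
1.813 [ 3.7  2.5 -0. ]
1.823 [ 5.   3.4 -0. ]
1.833 [ 6.2  4.3 -0. ]
1.843 [ 7.4  5.1 -0. ]
1.853 [ 8.6  6.  -0. ]
1.863 [ 9.8  6.9 -0. ]
```

Request:
play_rows:
  rows: "-0.8 -0.5 0 0 0 0 -1; -1.6 -1 0 0 0 0 -1; -2 -1.3 0 0 0 0 -1; -2 -1.3 0 0 0 0 -0.45; -2 -1.3 0 0 0 0 -0.45; -2 -1.3 0 0 0 0 -0.45; -2 -1.3 0 0 0 0 -0.45"

```text
time: 12.5
position: [653.7, 66.4, 198.7]
ee_rot: [-0.706, 0.047, -0.046, 0.706]
ft_force: [0.5, -0.4, 0.5]
grip_width: 23.5
```

```bash
python3 st.py 0.01
python3 - <<'E'
from h import *
im=bot.capture('scene')[:,:,::-1]; cv2.imwrite('pics/s4.png',cv2.resize(im[120:320,260:460],None,fx=3,fy=3,interpolation=cv2.INTER_CUBIC))
cv2.imwrite('pics/w4.png',bot.capture('wrist')[:,:,::-1])
E
```

```text
12.5 [653.6664  66.3623 198.6709] th 1.7677316181954434 r 2.4620447157708156 Fx 0.5846493923109368 Fz 0.45204237162470634 23.453859579114955
radial 0.6948523875092742 tang 0.2517172502677738 tool x,y axes [ 0.9913 -0.1314 -0.0025] [-0.0025  0.0003 -1.    ]
1.778 [ 1.3  0.8 -0. ]
1.788 [ 2.5  1.6 -0. ]
1.798 [ 3.8  2.5 -0. ]
1.808 [ 5.   3.3 -0. ]
1.818 [ 6.2  4.2 -0. ]
1.828 [ 7.5  5.  -0. ]
1.838 [ 8.7  5.9 -0. ]
1.848 [ 9.9  6.8 -0. ]
```

View pics/s4.png

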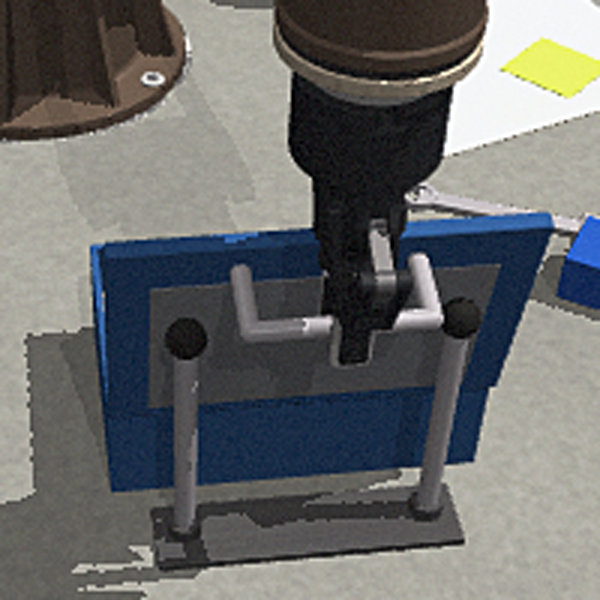

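View pics/w4.png

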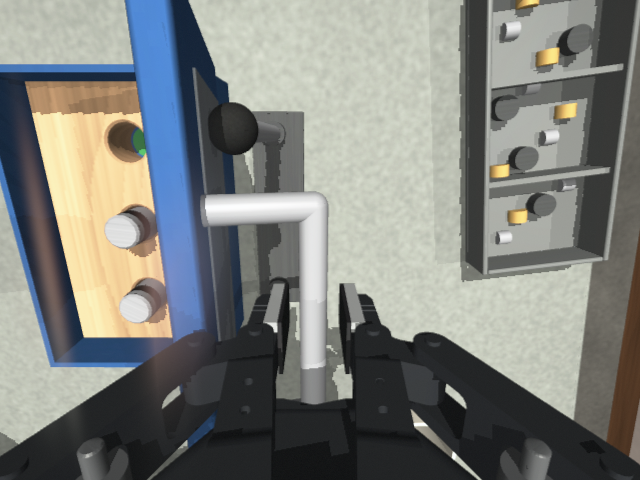

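Request:
play_rows:
  rows: "0 -10 0 0 0 0 -0.45; 0 -25 0 0 0 0 -0.45; 0 -50 0 0 0 0 -0.45; 0 -85 0 0 0 0 -0.45; 0 -120 0 0 0 0 -0.45; 0 -120 0 0 0 0 -0.45"

```text
time: 13.2
position: [656.3, 66.5, 325.6]
ee_rot: [-0.705, 0.044, -0.049, 0.706]
ft_force: [1.2, -0.1, 1.0]
grip_width: 23.5
```

Run:
```python
from h import *
s=bot.read_state();T=toolT(s);print(s['position'],s['ft_force'])
im=bot.capture('wrist')[:,:,::-1]; cv2.imwrite('pics/w5.png',im)
```

```text
[656.2658  66.5025 325.5792] [ 1.197  -0.0928  1.0011]
```

View pics/w5.png

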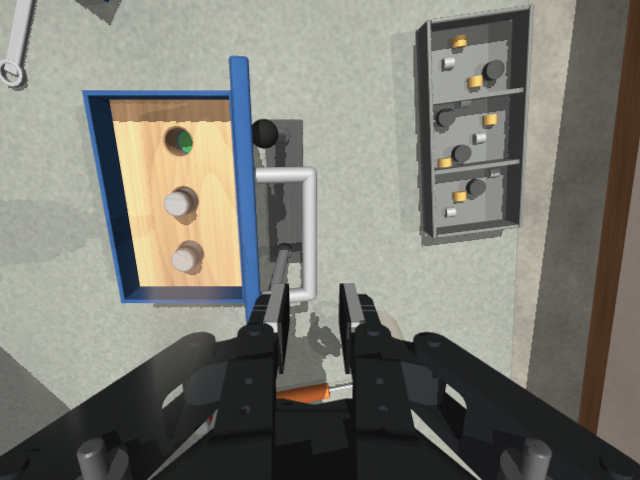

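Request:
play_rows:
  rows: "-35 0 15 0 0 0 -0.2; -75 0 33 0 0 0 0.2; -115 0 50 0 0 0 0.4; -150 0 65 0 0 0 0.4; -164 15 70 0 0 0 0.4; -164 45 70 0 0 0 0.4; -164 80 70 0 0 0 0.4; -164 80 70 0 0 0 0.4"

```text
time: 14.05
position: [499.4, 156.9, 239.0]
ee_rot: [0.706, -0.047, 0.045, -0.705]
ft_force: [-1.1, -0.2, 0.4]
grip_width: 59.7
```

Run:
```python
from h import *
s=bot.read_state();T=toolT(s);print(T,s['qd'])
im=bot.capture('wrist')[:,:,::-1]; cv2.imwrite('pics/w6.png',im); np.save('T6.npy',T)
```

```text
[[  0.9914  -0.003    0.1311 499.4395]
 [ -0.1311  -0.001    0.9914 156.8825]
 [ -0.0028  -1.      -0.0013 239.0269]
 [  0.       0.       0.       1.    ]] [-0.0062 -0.0425 -0.0808  0.0001  0.0908  0.0005]
```

View pics/w6.png

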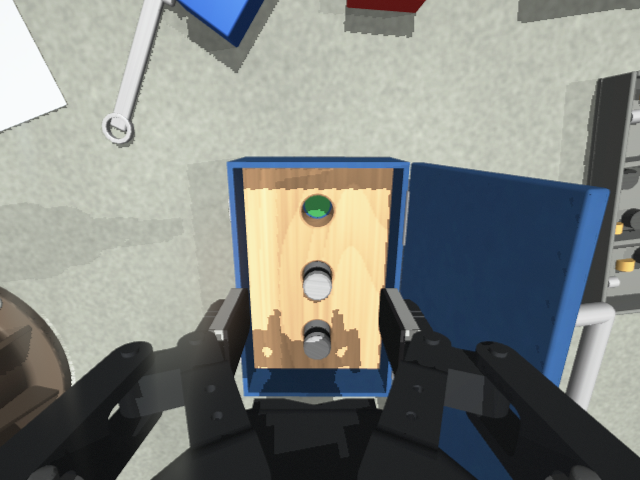

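Run:
```python
from h import *
T=np.load('T6.npy'); im=cv2.imread('pics/w6.png')
c=im[180:240,280:360]; cv2.imwrite('pics/w6c.png',cv2.resize(c,None,fx=8,fy=8,interpolation=cv2.INTER_CUBIC))
hsv=cv2.cvtColor(im,cv2.COLOR_BGR2HSV); m=cv2.inRange(hsv,(45,80,40),(85,255,255)); ys,xs=np.where(m[180:240,280:360]); print('green',xs.min()+280,xs.max()+280,ys.min()+180,ys.max()+180)
# case inner floor/outer rim corners z=85 outer
for p in [(228,160),(410,160),(241,395),(391,395)]: print(p,onz('wrist',p,85,T))
print(onz('wrist',(317.5,208.5),45,T))
```

```text
green 305 329 195 216
(228, 160) [433.3967 221.5925  85.    ]
(410, 160) [590.8085 200.8248  85.    ]
(241, 395) [395.9484 -26.1423  85.    ]
(391, 395) [558.4642 -47.2583  85.    ]
[504.6226 160.3571  45.    ]
```

View pics/w6c.png

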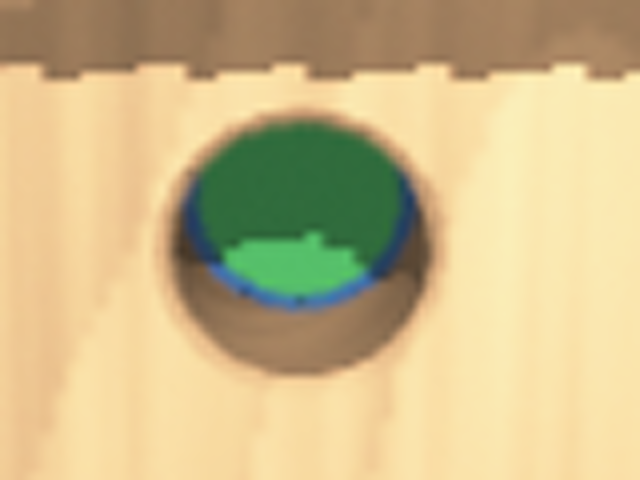

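Run:
```python
from h import *
T=np.load('T6.npy')
print(onz('wrist',(317.2,209.8),44,T))
C=np.array([[433.4,221.6],[590.8,200.8],[395.9,-26.1],[558.5,-47.3]]);
ctr=C.mean(0);print(ctr, ctr+72*np.array([.1326,.9912]))
# wells b,c tops at z=75
a=onz('wrist',(317.5,288),75,T);print(a)
s=bot.capture('scene'); t=bot.capture('top')
cv2.imwrite('pics/t7.png',cv2.resize(t[170:310,200:360,::-1],None,fx=5,fy=4.2,interpolation=cv2.INTER_CUBIC))
```

```text
[504.1206 158.8293  44.    ]
[494.65  87.25] [504.1972 158.6164]
[494.7107  85.3433  75.    ]
```

View pics/t7.png

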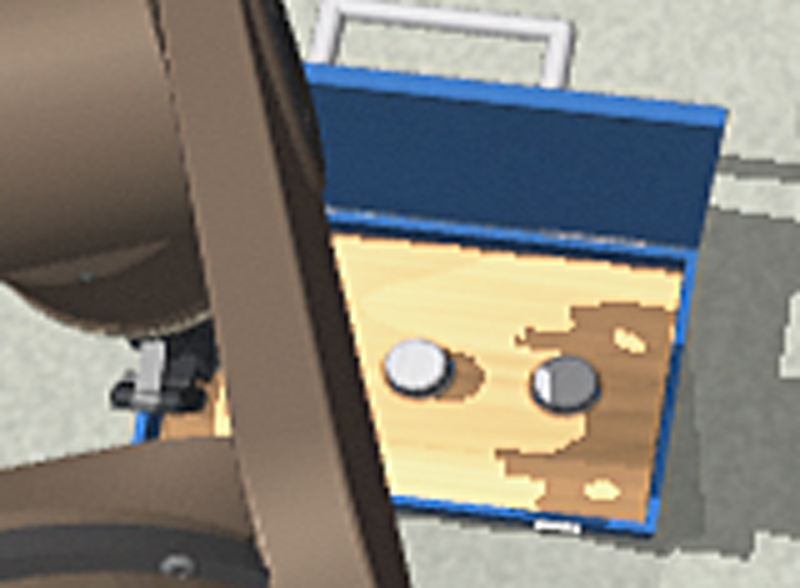

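Request:
play_rows:
  rows: "0 0 -35 0 0 0 0.4; -1 0 -84 0 0 0 0.4; -1 0 -133 0 0 0 0.4; -2 0 -182 0 0 0 0.4; -3 0 -231 0 0 0 0.4; -4 0 -280 0 0 0 0.4; -5 15 -329 0 0 0 0.4; -5 35 -375 0 0 0 0.4"

```text
time: 15.0
position: [449.8, -215.5, 211.0]
ee_rot: [0.706, -0.044, 0.05, -0.705]
ft_force: [0.8, 0.5, -0.5]
grip_width: 59.7
```

Run:
```python
from h import *
s=bot.read_state();T=toolT(s);print(T,s['qd'])
im=bot.capture('wrist')[:,:,::-1]; cv2.imwrite('pics/w8.png',im); np.save('T8.npy',T)
```

```text
[[   0.9912    0.0087    0.1321  449.8276]
 [  -0.1321   -0.0018    0.9912 -215.4608]
 [   0.0089   -1.       -0.0006  211.0494]
 [   0.        0.        0.        1.    ]] [-0.8827  0.4462 -0.0228  0.0063 -0.4108 -0.8794]
```

View pics/w8.png

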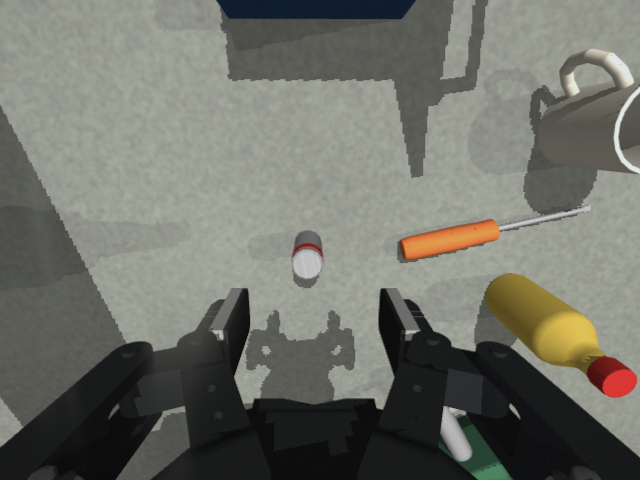

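Request:
play_rows:
  rows: "-5 10 -37 0 0 0.008 0.4; -5 30 -37 0 0 0.008 0.4; -5 31 -37 0 0 0.008 0.4; -5 31 -37 0 0 0.008 0.4"

```text
time: 15.45
position: [438.8, -256.4, 177.9]
ee_rot: [0.706, -0.048, 0.047, -0.705]
ft_force: [1.0, 0.8, 0.1]
grip_width: 60.1
```

Run:
```python
from h import *
s=bot.read_state();T=toolT(s);print(T,s['qd'])
im=bot.capture('wrist')[:,:,::-1]; cv2.imwrite('pics/w9.png',im); np.save('T9.npy',T)
print(proj('wrist',[440,-251.4,70],T),proj('wrist',[440,-251.4,0],T))
```

```text
[[   0.991    -0.0018    0.1336  438.8483]
 [  -0.1336   -0.0013    0.991  -256.3776]
 [  -0.0016   -1.       -0.0015  177.8718]
 [   0.        0.        0.        1.    ]] [ 0.0163 -0.0147 -0.0034  0.0021  0.0003 -0.0015]
[312.8908 229.8101] [313.1537 210.8702]
```

View pics/w9.png

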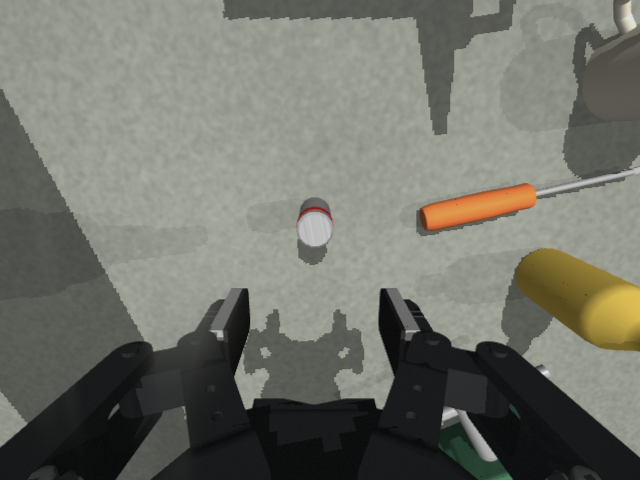

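Request:
play_rows:
  rows: "1.5 40 5.1 0 0 -0.002 0.1; 1.5 80 5.1 0 0 -0.002 0.1; 1.5 120 5.1 0 0 -0.002 0.1; 1.5 134 5.1 0 0 -0.002 0; 1.5 134 5.1 0 0 -0.002 0; 1.5 134 5.1 0 0 -0.002 0"

```text
time: 16.1
position: [442.2, -251.5, 45.3]
ee_rot: [0.706, -0.046, 0.047, -0.705]
ft_force: [1.2, -0.6, -0.3]
grip_width: 42.5
```

Run:
```python
from h import *
s=bot.read_state();T=toolT(s);print(T,s['ft_force'],s['grip_width'])
im=bot.capture('wrist')[:,:,::-1]; cv2.imwrite('pics/w10.png',im)
im=bot.capture('scene')[:,:,::-1]; cv2.imwrite('pics/s10.png',cv2.resize(im[150:300,110:270],None,fx=4,fy=4,interpolation=cv2.INTER_CUBIC))
```

```text
[[   0.9913    0.0018    0.1319  442.1722]
 [  -0.1319   -0.0026    0.9913 -251.5214]
 [   0.0022   -1.       -0.0024   45.3295]
 [   0.        0.        0.        1.    ]] [ 1.2192 -0.6033 -0.2575] 42.46980636492095
```

View pics/w10.png

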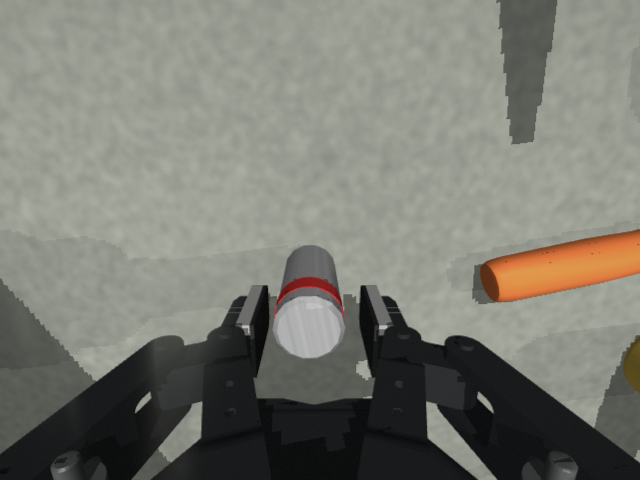

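View pics/s10.png

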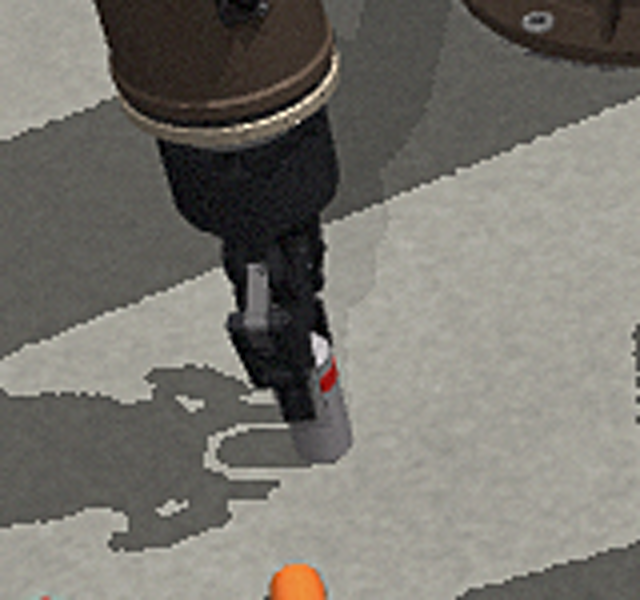

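Request:
play_rows:
  rows: "-2 1.5 0 0.0026 0 0.0018 0; -2 1.8 0 0.0026 0 0.0018 0; -2 1.8 0 0.0026 0 0.0018 -0.3; -2 1.8 0 0.0026 0 0.0018 -0.5; -2 1.8 0 0.0026 0 0.0018 -0.6; -2 1.8 0 0.0026 0 0.0018 -0.6; -2 1.8 0 0.0026 0 0.0018 -0.6"
  force: 40

```text
time: 16.9
position: [440.5, -251.9, 44.6]
ee_rot: [0.706, -0.046, 0.048, -0.705]
ft_force: [-3.2, 0.3, 12.5]
grip_width: 29.2
```

Run:
```python
from h import *
s=bot.read_state();T=toolT(s);print(T,s['ft_force'],s['grip_width'])
```

```text
[[   0.9912    0.002     0.1324  440.5171]
 [  -0.1324   -0.001     0.9912 -251.8824]
 [   0.0021   -1.       -0.0007   44.6259]
 [   0.        0.        0.        1.    ]] [-3.2055  0.2907 12.4711] 29.173172556919745
```

Request:
play_rows:
  rows: "0 0 0 0 0 0 -1; 0 -5 0 0 0 0 -1; 0 -20 0 0 0 0 -1; 0 -50 0 0 0 0 -1; 0 -90 0 0 0 0 -1; 0 -125 0 0 0 0 -1; 0 -140 0 0 0 0 -1; 0 -140 0 0 0 0 -1"

```text
time: 17.7
position: [441.3, -252.4, 186.9]
ee_rot: [0.707, -0.045, 0.049, -0.705]
ft_force: [0.1, 0.5, -5.1]
grip_width: 28.9
```

Run:
```python
from h import *
s=bot.read_state();T=toolT(s);print(T,s['ft_force'],s['grip_width'])
im=bot.capture('wrist')[:,:,::-1]; cv2.imwrite('pics/w11.png',im)
d=T[:3,:3].T@(np.array([504.1,158.7,T[2,3]])-T[:3,3]);print(d)
```

```text
[[   0.9912    0.0054    0.1324  441.2601]
 [  -0.1324   -0.0032    0.9912 -252.4119]
 [   0.0058   -1.       -0.0024  186.9194]
 [   0.        0.        0.        1.    ]] [ 0.1212  0.509  -5.144 ] 28.87778445259706
[  7.8604  -0.9694 415.8114]
```

View pics/w11.png

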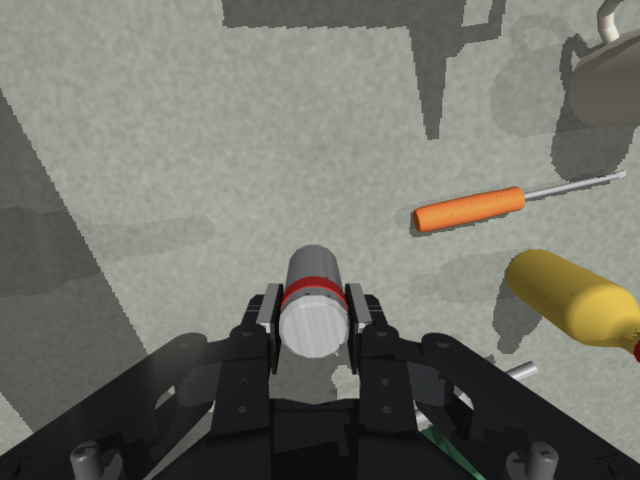

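Run:
```python
from h import *
m=bot.camera_model('wrist');f,cx,cy=K(m);P=m['tool_from_camera']
im=cv2.imread('pics/w11.png');g=im[270:375,260:370];cv2.imwrite('pics/w11c.png',cv2.resize(g,None,fx=5,fy=5,interpolation=cv2.INTER_CUBIC))
for uv in [(314,325),(314,323),(314,327)]:
    d=P[:3,:3]@np.array([(uv[0]-cx)/f,(uv[1]-cy)/f,1]);t=(-25.4-P[1,3])/d[1];print(uv,P[:3,3]+t*d)
```

```text
(314, 325) [  1.3765 -25.4      2.1452]
(314, 323) [  1.3763 -25.4      3.0573]
(314, 327) [  1.3768 -25.4      1.2294]
```

View pics/w11c.png

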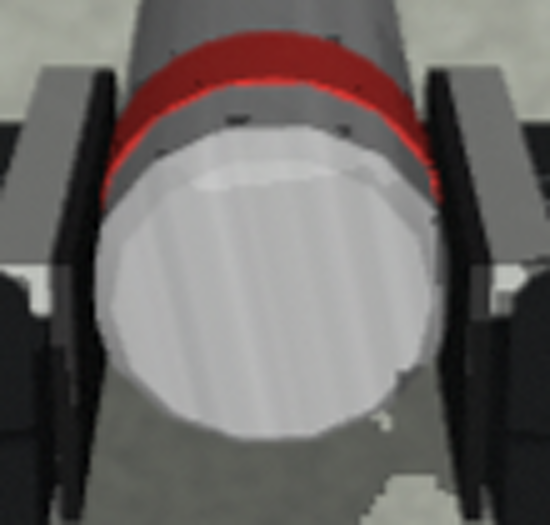

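Request:
play_rows:
  rows: "0 0 30 0.003 0 0.005 -1; 1 0 75 0.003 0 0.005 -1; 2 0 122 0.003 0 0.005 -1; 3 0 170 0.003 0 0.005 -1; 4 0 218 0.003 0 0.005 -1; 5 0 266 0.003 0 0.005 -1; 6 0 314 0.003 0 0.005 -1; 6 0 360 0.003 0 0.005 -1"

```text
time: 18.55
position: [493.2, 106.1, 183.2]
ee_rot: [-0.705, 0.048, -0.046, 0.706]
ft_force: [2.0, 0.4, -3.0]
grip_width: 29.0
```

Run:
```python
from h import *
s=bot.read_state();T=toolT(s);print(T,s['ft_force'],s['grip_width'])
d=T[:3,:3].T@(np.array([502.7,157.2,155])-T[:3,3]);print(d)
print('rotvec to level', (R.from_matrix(T[:3,:3]).inv()*R.from_matrix(np.array([[np.cos(.133),0,np.sin(.133)],[-np.sin(.133),0,np.cos(.133)],[0,-1,0]]))).as_rotvec())
```

```text
[[  0.9912  -0.0034   0.1322 493.1836]
 [ -0.1322   0.0013   0.9912 106.0894]
 [ -0.0035  -1.       0.0008 183.201 ]
 [  0.       0.       0.       1.    ]] [ 1.9934  0.3985 -3.0421] 28.956997910690575
[ 2.7759 28.2343 51.8968]
rotvec to level [-0.0008  0.0004 -0.0035]
```

Request:
play_rows:
  rows: "2 5 30 -0.001 0 -0.003 -1; 2.8 15 48 -0.001 0 -0.003 -1; 2.8 25 52 -0.001 0 -0.003 -1; 2.8 28 52 -0.001 0 -0.003 -1; 2.8 28 52 -0.001 0 -0.003 -1; 2.8 28 52 -0.001 0 -0.003 -1"

```text
time: 19.15
position: [502.6, 156.3, 155.1]
ee_rot: [0.706, -0.048, 0.047, -0.705]
ft_force: [-0.0, -0.7, -3.0]
grip_width: 28.5
```

```bash
cat > lv.py <<'E'
from h import *
s=bot.read_state();T=toolT(s);print(s['time'],T,s['ft_force'],s['grip_width'])
import sys
d=T[:3,:3].T@(np.array([502.7,157.2,float(sys.argv[1])])-T[:3,3]);print(d)
print('rotvec to level', (R.from_matrix(T[:3,:3]).inv()*R.from_matrix(np.array([[np.cos(.133),0,np.sin(.133)],[-np.sin(.133),0,np.cos(.133)],[0,-1,0]]))).as_rotvec())
E
python3 lv.py 110
python3 - <<'E'
from h import *
im=bot.capture('wrist')[:,:,::-1]; cv2.imwrite('pics/w12.png',im)
E
```

```text
19.15 [[  0.9911  -0.0011   0.1334 502.5858]
 [ -0.1334  -0.0003   0.9911 156.2659]
 [ -0.0011  -1.      -0.0005 155.1021]
 [  0.       0.       0.       1.    ]] [-0.0118 -0.7268 -3.0129] 28.52923465466624
[ 0.0372 45.1017  0.9616]
rotvec to level [ 0.0005 -0.0008 -0.0011]
```

View pics/w12.png

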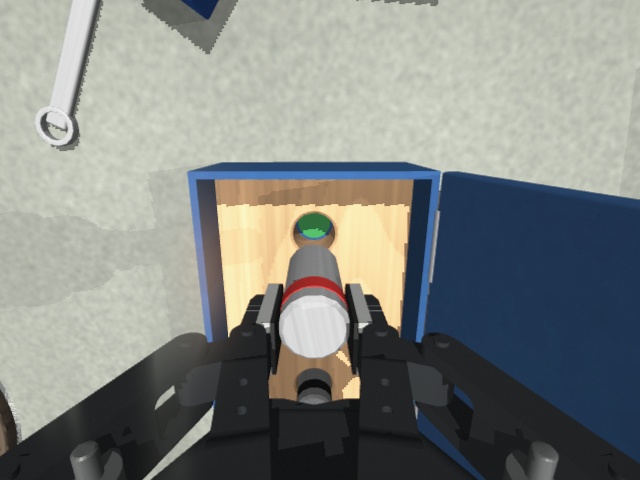

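Run:
```python
from h import *
T=toolT(); im=cv2.imread('pics/w12.png')
c=im[200:265,280:350]; cv2.imwrite('pics/w12c.png',cv2.resize(c,None,fx=8,fy=8,interpolation=cv2.INTER_CUBIC))
w=onz('wrist',(314,232),44,T); print(w)
m=bot.camera_model('wrist');f,cx,cy=K(m);P=m['tool_from_camera']
print('tool',np.linalg.inv(T)@np.append(w,1))
```

```text
[504.6292 158.5934  44.    ]
tool [  1.524  111.4194   2.4669   1.    ]
```

View pics/w12c.png

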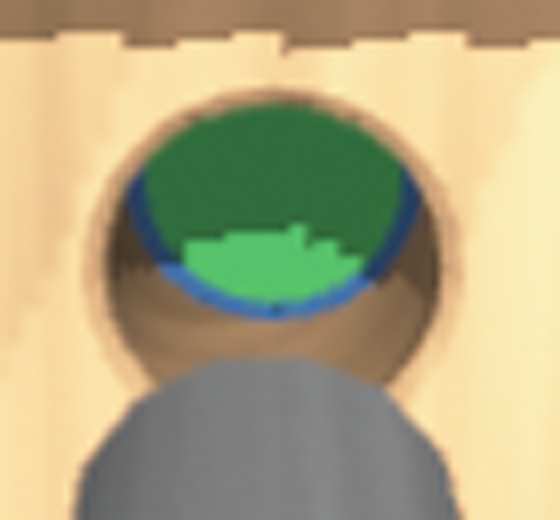

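Request:
play_rows:
  rows: "0 15 0.3 0 0 -0.001 -1; 0 35 0.3 0 0 -0.001 -1; 0 50 0.3 0 0 -0.001 -1; 0 54 0.3 0 0 -0.001 -1; 0 54 0.3 0 0 -0.001 -1; 0 54 0.3 0 0 -0.001 -1"

```text
time: 19.8
position: [503.4, 156.5, 102.2]
ee_rot: [-0.705, 0.047, -0.048, 0.706]
ft_force: [0.2, 0.6, -2.8]
grip_width: 29.0
```

```bash
python3 lv.py 90
python3 - <<'E'
from h import *
im=bot.capture('wrist')[:,:,::-1]; cv2.imwrite('pics/w13.png',cv2.resize(im[150:350,220:420],None,fx=3,fy=3,interpolation=cv2.INTER_CUBIC))
E
```

```text
19.8 [[  0.991    0.0015   0.1339 503.3749]
 [ -0.1339  -0.       0.991  156.5287]
 [  0.0015  -1.       0.0002 102.2059]
 [  0.       0.       0.       1.    ]] [ 0.1513  0.6304 -2.8491] 29.002819093483904
[-0.7773 12.2049  0.5729]
rotvec to level [-0.0002 -0.0013  0.0015]
```

View pics/w13.png

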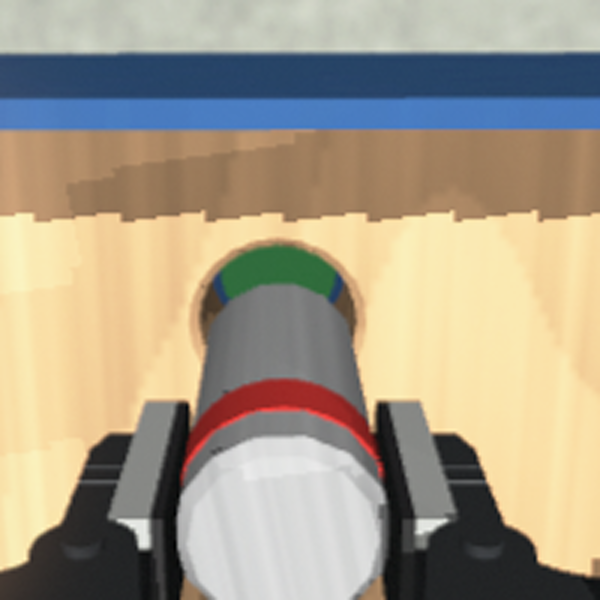

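Request:
play_rows:
  rows: "-0.5 3 0.2 0 0 0.0015 -1; -0.5 6 0.2 0 0 0.0015 -1; -0.5 9 0.2 0 0 0.0015 -1; -0.5 12 0.2 0 0 0.0015 -1; -0.5 14 0.2 0 0 0.0015 -1; -0.5 16 0.2 0 0 0.0015 -1; -0.5 16 0.2 0 0 0.0015 -1"

```text
time: 20.55
position: [502.8, 156.9, 86.0]
ee_rot: [-0.705, 0.047, -0.047, 0.706]
ft_force: [-0.7, 0.7, -2.7]
grip_width: 28.6
```

```bash
python3 lv.py 60
python3 - <<'E'
from h import *
im=bot.capture('wrist')[:,:,::-1]; cv2.imwrite('pics/w14.png',cv2.resize(im[150:350,220:420],None,fx=3,fy=3,interpolation=cv2.INTER_CUBIC))
E
```

```text
20.55 [[  0.991   -0.0002   0.1337 502.8321]
 [ -0.1337   0.0001   0.991  156.8529]
 [ -0.0002  -1.       0.0001  85.9505]
 [  0.       0.       0.       1.    ]] [-0.6589  0.6574 -2.742 ] 28.557250011318096
[-0.173  25.9506  0.3247]
rotvec to level [-0.0001 -0.0011 -0.0002]
```

View pics/w14.png

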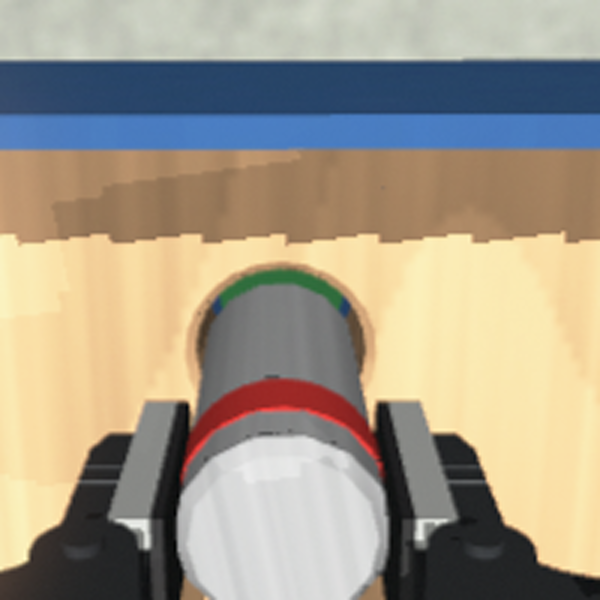

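Request:
play_rows:
  rows: "0 4 0.2 0 0 0 -1; 0 8 0.2 0 0 0 -1; 0 12 0.2 0 0 0 -1; 0 16 0.2 0 0 0 -1; 0 20 0.2 0 0 0 -1; 0 24 0.2 0 0 0 -1; 0 28 0.2 0 0 0 -1; 0 30 0.2 0 0 0 -1"

```text
time: 21.4
position: [502.8, 157.0, 55.7]
ee_rot: [-0.706, 0.048, -0.047, 0.706]
ft_force: [-0.4, -0.9, -3.1]
grip_width: 28.3
```

```bash
python3 lv.py 50
```

```text
21.4 [[  0.991   -0.0004   0.1337 502.8041]
 [ -0.1337   0.0001   0.991  157.038 ]
 [ -0.0004  -1.       0.      55.6744]
 [  0.       0.       0.       1.    ]] [-0.3622 -0.8945 -3.1183] 28.33706653690078
[-0.1228  5.6744  0.1465]
rotvec to level [-0.     -0.0011 -0.0004]
```

Request:
play_rows:
  rows: "0 1.5 0 0 0 0 -1; 0 3 0 0 0 0 -1; 0 4 0 0 0 0 -1; 0 4.8 0 0 0 0 -1; 0 5.2 0 0 0 0 -1; 0 5.2 0 0 0 0 -1"

```text
time: 22.0
position: [502.8, 157.0, 50.5]
ee_rot: [-0.705, 0.048, -0.047, 0.706]
ft_force: [0.3, 0.2, -3.9]
grip_width: 28.9
```

```bash
python3 lv.py 50
```

```text
22.0 [[  0.991   -0.0004   0.1337 502.794 ]
 [ -0.1337   0.0001   0.991  157.0386]
 [ -0.0004  -1.       0.      50.4871]
 [  0.       0.       0.       1.    ]] [ 0.3209  0.1654 -3.8514] 28.87582399161057
[-0.1146  0.4871  0.1474]
rotvec to level [-0.     -0.0011 -0.0004]
```

Request:
play_rows:
  rows: "0 0.4 0 0 0 0 -1; 0 0.8 0 0 0 0 -1; 0 1.1 0 0 0 0 -1; 0 1.1 0 0 0 0 -1; 0 1.1 0 0 0 0 -1"

```text
time: 22.5
position: [502.9, 157.1, 49.7]
ee_rot: [-0.705, 0.047, -0.047, 0.706]
ft_force: [-1.7, 0.9, 4.9]
grip_width: 28.5
```

```bash
python3 lv.py 50
```

```text
22.5 [[  0.991    0.       0.1337 502.9187]
 [ -0.1337   0.0002   0.991  157.1088]
 [ -0.      -1.       0.0002  49.7214]
 [  0.       0.       0.       1.    ]] [-1.7095  0.8705  4.9203] 28.457816616008575
[-0.2289 -0.2785  0.0612]
rotvec to level [-0.0002 -0.0011 -0.    ]
```

Request:
play_rows:
  rows: "0 0 0 0 0 0 -1; 0 0 0 0 0 0 0; 0 0 0 0 0 0 0.1; 0 0 0 0 0 0 0.1; 0 -5 0 0 0 0 0.1; 0 -20 0 0 0 0 0.1; 0 -50 0 0 0 0 0.1; 0 -90 0 0 0 0 0.1"

```text
time: 23.3
position: [501.8, 156.8, 139.9]
ee_rot: [0.706, -0.048, 0.046, -0.705]
ft_force: [0.6, -0.8, 0.0]
grip_width: 47.1
```

Request:
play_rows:
  rows: "0 -40 0 0 0 0 0.1; 0 -80 0 0 0 0 0.1; 0 -110 0 0 0 0 0.1; 0 -120 0 0 0 0 0.1; 0 -120 0 0 0 0 0.1"

```text
time: 23.8
position: [502.8, 157.0, 261.4]
ee_rot: [-0.705, 0.047, -0.047, 0.706]
ft_force: [-1.6, 0.0, -1.0]
grip_width: 46.8
```

Run:
```python
from h import *
s=bot.read_state();T=toolT(s);print(T[:3,3],s['ft_force'],s['grip_width'],s['time'])
im=bot.capture('wrist')[:,:,::-1]; cv2.imwrite('pics/w15.png',im)
im=bot.capture('scene')[:,:,::-1]; cv2.imwrite('pics/s15.png',im)
```

```text
[502.8309 157.033  261.3936] [-1.621   0.0419 -0.9947] 46.8320946693448 23.8
```

View pics/w15.png

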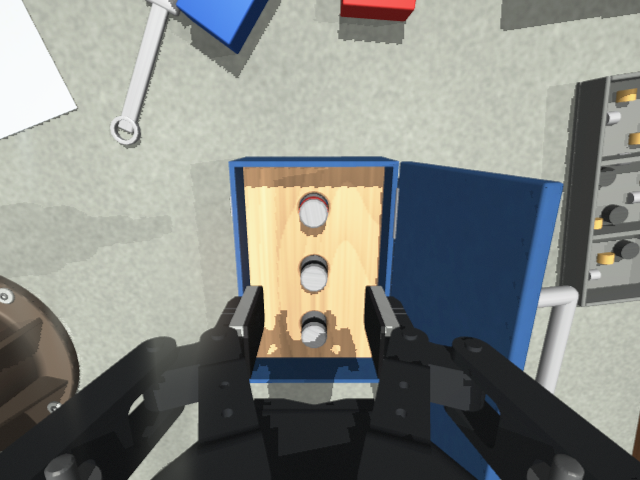

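View pics/s15.png

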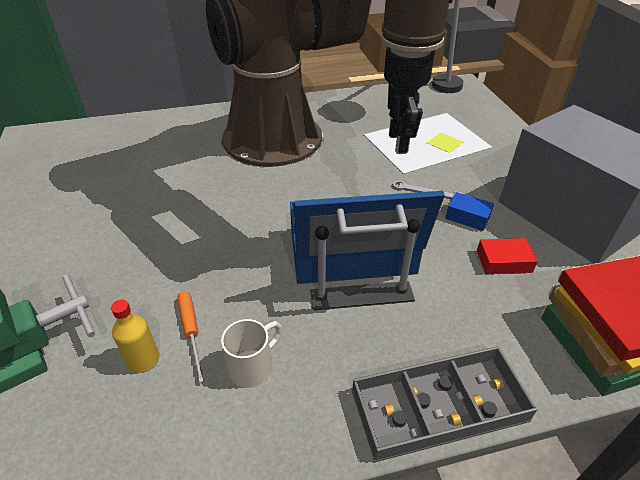

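Run:
```python
from h import *
T=toolT(); im=cv2.imread('pics/w15.png')
for y in(72,0,-72):
    c=np.array([494.0-.6,86.1])+y*np.array([.1326,.9912]); print(proj('wrist',[*c,75],T),proj('wrist',[*c,85],T))
cv2.imwrite('pics/w15c.png',cv2.resize(im[180:360,260:370],None,fx=3.3,fy=3.3,interpolation=cv2.INTER_CUBIC))
```

```text
[314.293  213.6921] [314.2757 215.941 ]
[314.3344 279.5245] [314.3193 283.4572]
[314.3711 338.0048] [314.3578 343.2366]
```

View pics/w15c.png

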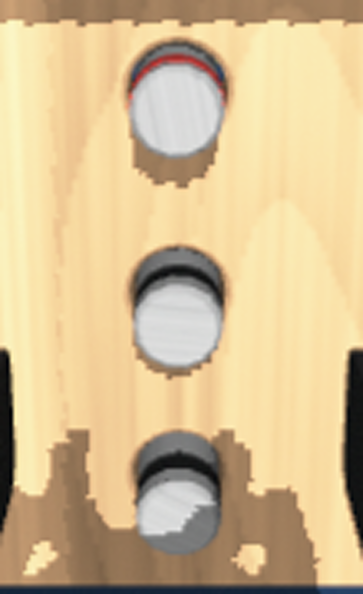

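```bash
python3 -c "
from cell import bot
print(bot.close_job())"
```

```text
the job is handed in; nothing more can be done
None
```

The case is open, the red-banded gauge is in the green-floored well, and the job is handed in at about 24 s.

- **Lid:** I held it by the handle, took it past the balance point and eased it back until I felt the posts at about 1.77 rad. I then pressed for about 0.8 s. The force at the handle changed by about 6.5–7 N, which puts roughly 10–11 N on the posts. After I backed off, opened the fingers a few mm and drew straight up, the lid stayed open by itself. The force readings were noisy by about 1–2 N, so the post force is an estimate; it comes out inside the 6–15 N range.
- **Gauge:** I lowered it upright into the well at +y with no side contact. It touched the floor at the height I expected (tool at 49.7 mm, expected 49.6), pressing about 8 N, and then I let go. The last wrist picture shows it in line with the two black-banded gauges and the same apparent size.
- **Last checks:** The last scene picture shows the lid leaning on the posts and nothing on the bench visibly moved. The arm ended well clear of everything.
- **Disagreements:** The wrist camera read about 1 mm too far along the tool's x and z axes compared with where the fingers actually met things, and I corrected for that when placing the gauge. While raising the lid, the handle's path came out about 2.4 mm wider than I had calculated, with up to about 13 N pulling along the arc's radius. That fell to about 2 N before the lid met the posts.

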